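# Park the rolling pin on the strip

### The job

Make room on the pastry board: with the fingers only on the top of the rolling pin, roll it along the board until it lies over the dark steel strip, in line with it, and leave it there at rest. Do not grip, lift, drag or push the pin from behind, and leave the cutter, the little dish, the mug and the jar where they are.

Things in the scene. Friction and masses are not known exactly. Their poses are not given: they have to be found in the camera images.
- board: pastry board of pale wood, fixed to the counter, 370 mm deep (its x) by 440 mm wide (its y), 20 mm thick; origin at the centre of its underside, so its top is 20 mm above the origin
- strip: dark steel strip, 16 mm wide (its x) and 390 mm long (its y), let flush into the top of the board parallel to the board's long edges; origin at its centre, level with the board's top. It cannot be felt. It may lie on the robot's side of the rolling pin or on the far side, 50 to 120 mm from the pin
- pin: loose wooden rolling pin, about 0.5 kg, lying nearly parallel to the strip: plain barrel 64 mm in diameter, 210 mm long, with a slim 58 mm handle at each end. Origin mid-barrel on its axis, 32 mm above the board's top; its y axis runs along the pin, x and z turn as it rolls. It stays put when left still. A finger rolling it by the top without slip travels twice as far as the pin
- cutter: round steel pastry cutter, an open ring 60 mm across, 24 mm high, standing on the board beyond one end of the pin's path; origin at the centre of its underside
- ramekin: small round white dish, 64 mm across, 35 mm high, standing on the board at the other end of the pin's path; origin at the centre of its underside
- mug: white mug, 80 mm across, 85 mm high, beside the board on the left; origin at the centre of its underside
- jar: white storage jar with a wooden lid, 90 mm across, 130 mm high, beside the board on the right; origin at the centre of its underside

How it is judged:
On the way:
1. the pin has turned about its axis as it travels (rolled, not dragged) (angle between pin's own z axis and vertical above 0.9 rad), for 0.05 s.
At the end, for the whole second after the job is handed in: the pin's axis lies within 10 mm of the strip's centre line and within 0.14 rad (8 degrees) of its direction, its middle within 60 mm of the strip's middle lengthwise, resting on the board (within 4 mm in height), slower than 10 mm/s, and the cutter, dish, mug and jar within 25 mm of where it stood (x of pin in the frame of strip between -0.01 and 0.01 m and y of pin in the frame of strip between -0.06 and 0.06 m and angle between the y axis of pin and the y axis of strip, either way round below 0.14 rad and height (world z) of pin between 0.048 and 0.056 m and linear speed of pin below 0.01 m/s and distance of each of cutter, ramekin, mug, jar from where it was at the start of the episode below 0.025 m); the robot touches nothing.
It fails at once if the fingers touch the pin other than near its top (grasp point, about 19 mm behind the fingertips, lower than 62 mm above the board: from behind, or pinching it) (contact force between the fingers and pin above 0.5 N and height (world z) of the grasp point below 0.082 m).
It fails at once if the pin is lifted off the board by more than 10 mm (height (world z) of pin above 0.062 m).
It fails at once if the cutter, the dish, the mug or the jar is shifted by more than 25 mm (distance of any of cutter, ramekin, mug, jar from where it was at the start of the episode above 0.025 m).
It also fails if it takes over 54 s, if anything falls off the work surface, if the arm or the gripper's body presses on something with over 40 N, if the wrist force passes 120 N, or if a joint passes its speed limit or range.

### The arm

A 6-joint arm with a two-finger parallel gripper is mounted at the origin on the work surface. World frame = base frame: x ahead of the robot, y to its left, z up, the work surface at z = 0. Lengths are in m, angles in rad, forces in N, time in s.
With the tool pointing down it reaches from about 0.25 to 0.775 m from the base axis. Payload 4 kg.
Tool frame: the origin (TCP) lies at the very end of the fingers, on their centre line; the grasp point (between the pads) lies 19 mm behind it; z points along the fingers, y is the line along which they close (so a half turn about z gives the same grasp; the last joint's range is limited). The gripper opens to 94 mm and grips with 3 to 60 N. Pads are 16 mm wide; open, the fingers measure 119 mm over their backs; the gripper's body (75 mm by 177 mm) begins 78 mm behind the grasp point.
Start: joints at [-1.204, 0.087, 1.371, -0, 1.684, -0.103], TCP at [0.249, -0.49, 0.206] pointing down, gripper open.
Joint ranges: [-3.1, 3.1], [-0.76, 2.03], [0.27, 2.55], [-1.08, 4.22], [0.17, 2.65], [-2.57, 2.57]. Speed limits (rad/s): [2.79, 2.79, 3.14, 3.14, 3.14, 3.14].

### API

Orientations are given as [roll, pitch, yaw] about the fixed x, y, z axes, in that order (R = Rz(yaw) Ry(pitch) Rx(roll)).
In Python, from bench import robot, vision gives the robot as it stands.
- The arm moves only by the shell command python3 -m crank 'ROWS'. ROWS is JSON, a list of rows, each a list of 3 entries, a list of its own where there are three numbers: the closure, from 0 (fully open) to 1 (shut), then the shift along the tool's x, y, z in m, then the turn, a rotation vector about the tool's x, y, z in degrees. A call has 1 to 8 rows; each row shifts and turns the commanded pose from where the row before left it, along the tool's axes as they then stand; what a row does not reach is not made up. A row lasts 1/10 s, in which the tool goes at most 50 mm and 8.59 degrees, less where a joint would pass 70% of its speed; a pose out of reach is approached as far as the arm can. A call with a gripper value outside its range is refused whole. The fingers move at their own pace and stop on an object; the grip force is fixed at half the most. Time passes only in rows, so rows that do not move let the fingers close. It gives the time, the measured TCP pose, the force, the opening and the grip force at its end, in the units of the state.
- robot.get_obs(): the state, without advancing time (a new reading comes with each control period).
- vision.snapshot(name): name is "scene" or "top" or "wrist"; returns a dict with "color" (420x560x3 uint8, red, green, blue), "z_map" (420x560 float32, m along the optical axis (not along the pixel's ray), 0 where there is no reading), "fx", "fy", "cx", "cy" (pixels), "dist" ([k1, k2, p1, p2, k3] as OpenCV has them; the pictures are not rectified), "R" (3x3) and "t" (3): a world point X has camera coordinates R X + t. Camera axes: x right, y down, z forward; pixel columns grow to the right and rows downward; lengths in m; the calibration is good to about 2 mm. A picture is of the moment at which its call begins.
- robot.close_job(): hands the job in; it is judged then, once.
The state is a dict: "time": time; "joint_positions": joint angles; "qvel": joint speeds; "joint_torque": joint torques, N m; "tool_pos": TCP position; "ee_rot": TCP orientation; "wrist_force": force on the tool from outside, world axes, zero at the start; "wrist_torque": the same for the moment, N m; "width": finger opening in m; "finger_force": force on a finger pad.
Only numpy, scipy, OpenCV 4.12 (cv2) and the standard library are available. Lean on these libraries where they do the work, as an engineer would, in place of code of your own. Each camera call takes 0.05 s, during which the arm holds its last target. There are 200 camera calls.

## Working session

There is one attempt and no reset: what is moved stays moved. The work goes in short steps, Python scripts to look and compute and a shell command to move; the robot and the scene stay as the last step left them, time stands still between calls to the robot, and variables do not carry over. Pictures are saved under pics/ and viewed, at most 10 in all, crops included, and the job is handed in when it is done.

```bash
mkdir -p pics; cat > h.py <<'E'
import numpy as np, cv2
from bench import robot, vision
def snap(n):
    s=vision.snapshot(n); return s
def K(s): return np.array([[s['fx'],0,s['cx']],[0,s['fy'],s['cy']],[0,0,1.]])
def world(s):
    h,w=s['z_map'].shape
    v,u=np.mgrid[:h,:w]
    p=cv2.undistortPoints(np.stack([u,v],-1).reshape(-1,1,2).astype(np.float64),K(s),np.array(s['dist'],float)).reshape(h,w,2)
    z=s['z_map']
    c=np.dstack([p[...,0]*z,p[...,1]*z,z])
    X=(c-np.array(s['t']))@np.array(s['R'])
    X[z==0]=np.nan
    return X
E
python3 - <<'E'
from h import *
for n in ['top','scene']:
    s=snap(n); cv2.imwrite(f'pics/{n}1.png',s['color'][...,::-1])
    np.savez(f'{n}1.npz',**s)
    X=world(s); print(n,[ (r,c,X[r,c].round(3)) for r in (100,210,320) for c in (140,280,420)])
o=robot.get_obs();print(o)
E
```

```text
top [(100, 140, array([0.883, 0.333, 0.038])), (100, 280, array([ 0.897, -0.039, -0.003])), (100, 420, array([ 0.898, -0.426,  0.012])), (210, 140, array([ 0.595,  0.33 , -0.002])), (210, 280, array([ 0.59 , -0.035,  0.025])), (210, 420, array([ 0.593, -0.41 , -0.003])), (320, 140, array([0.312, 0.322, 0.   ])), (320, 280, array([ 0.313, -0.034,  0.002])), (320, 420, array([ 0.306, -0.396,  0.002]))]
scene [(100, 140, array([-0.074, -0.239,  0.001])), (100, 280, array([0.059, 0.2  , 0.   ])), (100, 420, array([0.201, 0.64 , 0.001])), (210, 140, array([ 0.414, -0.311, -0.   ])), (210, 280, array([0.541, 0.034, 0.018])), (210, 420, array([ 0.636,  0.394, -0.002])), (320, 140, array([ 0.739, -0.358, -0.003])), (320, 280, array([ 0.833, -0.066, -0.002])), (320, 420, array([0.985, 0.158, 0.133]))]
{'time': 0.1, 'joint_positions': array([-1.20409589e+00,  8.78982715e-02,  1.37206594e+00,  1.06288316e-05,
        1.68360505e+00, -1.03101938e-01]), 'qvel': array([ 1.08824312e-03, -1.55252029e-03, -2.47379786e-03,  1.11776343e-03,
       -4.25450885e-05,  1.19039592e-04]), 'joint_torque': array([ 2.59060747e-03, -3.41251838e+01, -3.03301477e+01,  7.20585301e-02,
        3.03743756e-02, -8.44311876e-05]), 'tool_pos': array([ 0.24881465, -0.48995926,  0.2044307 ]), 'ee_rot': array([-3.13962762e+00, -2.13939151e-04,  4.69803347e-01]), 'wrist_force': array([ 1.01971498,  1.49505799, -0.75099181]), 'wrist_torque': array([-0.01545481,  0.02649923,  0.0163383 ]), 'finger_force': 0.0, 'width': 0.09410757956399166}
```

View pics/top1.png

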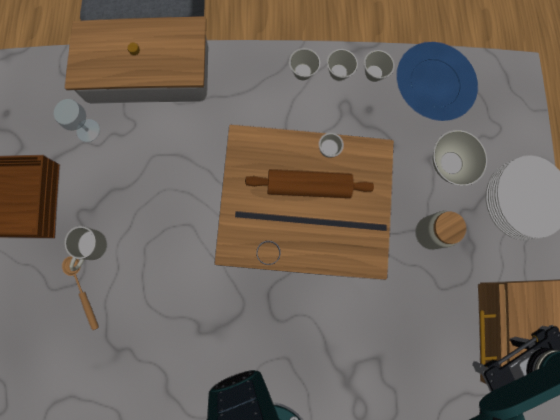

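The top view shows the pin at about (310,184). The strip lies on the robot's side of it, from (236,214) to (386,228). The dish is at (331,145), the cutter at (268,252), the mug at (82,243) and the jar at (448,229). Next I measure them.

```bash
cat >> h.py <<'E'
def ray_plane(s,pts,z):
    p=cv2.undistortPoints(np.array(pts,float).reshape(-1,1,2),K(s),np.array(s['dist'],float)).reshape(-1,2)
    R=np.array(s['R']);t=np.array(s['t']); C=-R.T@t
    d=np.c_[p,np.ones(len(p))]@R
    return C+d*((z-C[2])/d[:,2])[:,None]
def line(P):
    c=P.mean(0); u=np.linalg.svd(P-c,full_matrices=False)[2][0]; u=u*np.sign(u[1]); 
    q=(P-c)@u; mid=c+u*(q.max()+q.min())/2
    return mid,u,q.max()-q.min()
def measure(s,X=None,vis=True):
    X=world(s) if X is None else X
    g=s['color'].max(2).astype(int)
    v,u=np.mgrid[:420,:560]
    inb=(X[...,0]>.38)&(X[...,0]<.8)&(abs(X[...,1]+.1)<.24)
    hsv=cv2.cvtColor(s['color'],cv2.COLOR_RGB2HSV)
    m=inb&(hsv[...,2]<90)&(hsv[...,1]<110)&(abs(X[...,2]-.02)<.012)
    n,l,st,_=cv2.connectedComponentsWithStats(m.astype(np.uint8)); k=1+st[1:,4].argmax()
    P=ray_plane(s,np.c_[u[l==k],v[l==k]],.02)[:,:2]; print('strip n',len(P),line(P),'ang',np.arctan2(-line(P)[1][0],line(P)[1][1]))
    m=inb&(X[...,2]>.035)&(hsv[...,1]>80)&(X[...,2]<.1)
    n,l,st,_=cv2.connectedComponentsWithStats(m.astype(np.uint8)); k=1+st[1:,4].argmax()
    P=X[l==k]; print('pin n',len(P),'zmax',np.percentile(P[:,2],[50,98]),line(P[:,:2]))
    B=P[P[:,2]>.066][:,:2]; mid,d,L=line(B); print('barrel',mid,d,L,'ang',np.arctan2(-d[0],d[1]))
    # barrel silhouette cylinder fit in 3D
    from scipy.optimize import least_squares
    Q=P[P[:,2]>.06]
    f=lambda a:np.hypot((Q[:,0]-a[0]-a[1]*(Q[:,1]+.1)),Q[:,2]-.052)-.032
    r=least_squares(f,[mid[0],0],loss='soft_l1',f_scale=.002); print('cyl x at y=-.1, slope',r.x,'rms',np.std(f(r.x)))
    return r.x
E
python3 - <<'E'
from h import *
for n in ['top','scene']:
    s=dict(np.load(f'{n}1.npz')); print('==',n); measure(s)
    if n=='top':
        for nm,p,z in [('board',[(230,126),(394,139),(388,278),(216,265)],.02),('dish',[(331,144)],.055),('cut',[(268,252)],.044)]: print(nm,ray_plane(s,p,z).round(3))
E
```

```text
== top
strip n 913 (array([ 0.56318688, -0.11426137]), array([0.09356999, 0.9956127 ]), np.float64(0.3894513576713188)) ang -0.09370707250947544
pin n 2539 zmax [0.07752728 0.08679316] (array([ 0.64916308, -0.10713574]), array([0.0497919 , 0.99875961]), np.float64(0.3213634558910351))
barrel [ 0.65081189 -0.10870994] [0.04592251 0.99894501] 0.30431217234606645 ang -0.0459386649039103
cyl x at y=-.1, slope [0.65419005 0.04696247] rms 0.006521733425933649
board [[ 0.815  0.094  0.02 ]
 [ 0.781 -0.341  0.02 ]
 [ 0.416 -0.308  0.02 ]
 [ 0.452  0.126  0.02 ]]
dish [[ 0.755 -0.165  0.055]]
cut [[ 0.483 -0.004  0.044]]
== scene
strip n 699 (array([ 0.56422493, -0.11245939]), array([0.0910459, 0.9958467]), np.float64(0.38711358400102386)) ang -0.09117215925946427
pin n 2919 zmax [0.07276936 0.08507105] (array([ 0.66718257, -0.10813628]), array([0.05243756, 0.9986242 ]), np.float64(0.3209225387877285))
barrel [ 0.66288576 -0.10930044] [0.05026445 0.99873594] 0.2905314032919865 ang -0.05028563972896897
cyl x at y=-.1, slope [0.65346468 0.04895255] rms 0.006236577850117562
```

View pics/scene1.png

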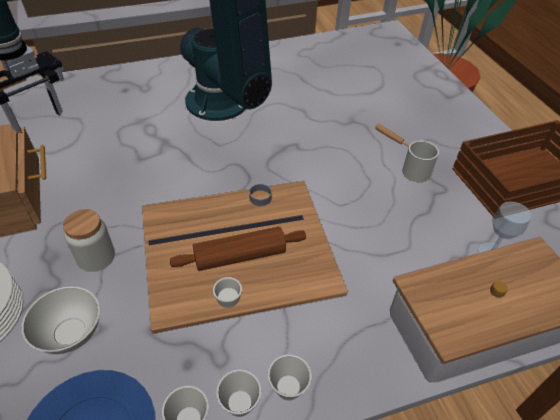

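```bash
cat >> h.py <<'E'
def pinfit(s,y0=-.107,xr=(.5,.72)):
    from scipy.optimize import least_squares
    X=world(s);hsv=cv2.cvtColor(s['color'],cv2.COLOR_RGB2HSV)
    m=(X[...,0]>xr[0])&(X[...,0]<xr[1])&(abs(X[...,1]-y0)<.097)&(X[...,2]>.055)&(X[...,2]<.095)&(hsv[...,1]>110)
    n,l,st,_=cv2.connectedComponentsWithStats(m.astype(np.uint8));
    Q=X[(l>0)&(st[l,4]>60)]
    f=lambda a:np.hypot((Q[:,0]-a[0]-a[1]*(Q[:,1]-y0)),Q[:,2]-.052-a[2])-.032
    r=least_squares(f,[np.median(Q[:,0]),0.05,0],loss='soft_l1',f_scale=.002); 
    # strip frame (measured at start): centre .5637,-.1134, yaw -.0925
    c=np.array([.5637,-.1134]);a=-.0925; d=np.array([r.x[0],y0])-c
    print('pin x at y0',r.x.round(4),'rms',np.std(f(r.x)).round(4),'n',len(Q),'zp',np.percentile(Q[:,2],[2,98]).round(4),
      'strip x,y',(np.cos(a)*d[0]+np.sin(a)*d[1]).round(4),(-np.sin(a)*d[0]+np.cos(a)*d[1]).round(4),'ang',(-r.x[1]-a).round(3))
E
python3 - <<'E'
from h import *
for n in ['top','scene']: pinfit(dict(np.load(f'{n}1.npz')))
E
python3 -m crank '[[0,[0,0,0],[0,0,7.4]],[0,[0,0,0],[0,0,7.4]],[0,[0,0,0],[0,0,7.4]],[0,[0,0,0],[0,0,7.4]],[0,[0,0,0],[0,0,0]]]'
```

```text
pin x at y0 [6.538e-01 4.910e-02 1.000e-04] rms 0.0017 n 1968 zp [0.0593 0.087 ] strip x,y 0.0892 0.0147 ang 0.043
pin x at y0 [ 6.536e-01  4.860e-02 -5.000e-04] rms 0.0018 n 1992 zp [0.0567 0.0854] strip x,y 0.0889 0.0147 ang 0.044
time: 0.6
tool_pos: [0.2489, -0.4902, 0.2049]
ee_rot: [-3.141, 0.0, -0.047]
wrist_force: [0.4, -0.7, -0.8]
width: 0.0939
finger_force: 0.0
```

```bash
python3 -m crank '[[0,[0.033,-0.033,0],[0,0,0]],[0,[0.033,-0.033,0],[0,0,0]],[0,[0.033,-0.033,0],[0,0,0]],[0,[0.033,-0.033,0],[0,0,0]],[0,[0.033,-0.033,0],[0,0,0]],[0,[0.033,-0.033,0],[0,0,0]],[0,[0,0,0],[0,0,0]]]'
python3 -m crank '[[0,[0.033,-0.033,0],[0,0,0]],[0,[0.033,-0.033,0],[0,0,0]],[0,[0.033,-0.033,0],[0,0,0]],[0,[0.033,-0.033,0],[0,0,0]],[0,[0.033,-0.033,0],[0,0,0]],[0,[0.033,-0.033,0],[0,0,0]],[0,[0,0,0],[0,0,0]],[0,[0,0,0],[0,0,0]]]'
```

```text
time: 1.3
tool_pos: [0.4593, -0.2976, 0.205]
ee_rot: [-3.139, -0.001, -0.036]
wrist_force: [-0.6, -0.4, 0.5]
width: 0.094
finger_force: 0.0
time: 2.1
tool_pos: [0.6629, -0.1135, 0.2041]
ee_rot: [3.141, 0.002, -0.044]
wrist_force: [0.5, -0.3, -0.4]
width: 0.0942
finger_force: 0.0
```

```bash
python3 -m crank '[[0,[-0.003,0,0.028],[0,0,0]],[0,[0,0,0.028],[0,0,0]],[0,[0,0,0.028],[0,0,0]],[0,[0,0,0.025],[0,0,0]],[0,[0,0,0],[0,0,0]],[0,[0,0,0.004],[0,0,0]],[0,[0,0,0.003],[0,0,0]],[0,[0,0,0],[0,0,0]]]'
```

```text
time: 2.9
tool_pos: [0.6606, -0.1139, 0.0911]
ee_rot: [3.141, -0.002, -0.047]
wrist_force: [0.5, 1.1, -0.2]
width: 0.094
finger_force: 0.0
```

```bash
python3 -m crank '[[0,[0,0,0.002],[0,0,0]],[0,[0,0,0.001],[0,0,0]],[0,[0,0,0],[0,0,0]]]'
```

```text
time: 3.2
tool_pos: [0.6602, -0.1132, 0.0866]
ee_rot: [3.141, -0.0, -0.047]
wrist_force: [-0.5, 0.8, 0.9]
width: 0.0941
finger_force: 0.0
```

```bash
python3 -m crank '[[0,[0,0,0.002],[0,0,0]],[0,[0,0,0],[0,0,0]],[0,[0,0,0],[0,0,0]]]'; python3 -m crank '[[0,[0,0,0.001],[0,0,0]],[0,[0,0,0],[0,0,0]]]';python3 -m crank '[[0,[0,0,0.001],[0,0,0]],[0,[0,0,0],[0,0,0]]]'
```

```text
time: 3.5
tool_pos: [0.6601, -0.1132, 0.0844]
ee_rot: [3.142, 0.0, -0.047]
wrist_force: [-0.2, 0.2, 0.4]
width: 0.094
finger_force: 0.0
time: 3.7
tool_pos: [0.6606, -0.1132, 0.0843]
ee_rot: [3.141, -0.002, -0.047]
wrist_force: [-0.1, 0.3, 2.5]
width: 0.0941
finger_force: 1.3
time: 3.9
tool_pos: [0.6611, -0.1133, 0.0841]
ee_rot: [3.141, -0.003, -0.047]
wrist_force: [-0.1, 0.4, 5.9]
width: 0.0941
finger_force: 2.6
```

```bash
python3 -m crank '[[0,[-0.002,0,0.001],[0,0,0]],[0,[-0.004,0,0],[0,0,0]],[0,[-0.005,0,0],[0,0,0]],[0,[-0.005,0,0],[0,0,0]],[0,[-0.005,0,0],[0,0,0]],[0,[-0.004,0,0],[0,0,0]],[0,[-0.002,0,0],[0,0,0]],[0,[0,0,0],[0,0,0]]]'
python3 - <<'E'
from h import *
for n in ['top','scene']: pinfit(snap(n))
E
```

```text
time: 4.7
tool_pos: [0.6344, -0.112, 0.0841]
ee_rot: [3.141, -0.005, -0.047]
wrist_force: [-0.2, -0.0, 6.0]
width: 0.0939
finger_force: 3.6
pin x at y0 [6.409e-01 4.770e-02 2.000e-04] rms 0.0015 n 691 zp [0.0576 0.0852] strip x,y 0.0762 0.0135 ang 0.045
pin x at y0 [ 6.406e-01  4.910e-02 -6.000e-04] rms 0.0018 n 1870 zp [0.0564 0.0853] strip x,y 0.0759 0.0135 ang 0.043
```

```bash
python3 -m crank '[[0,[-0.003,0,0],[0,0,0]],[0,[-0.004,0,0],[0,0,0]],[0,[-0.003,0,0],[0,0,0]],[0,[0,0,0],[0,0,0]],[0,[0,0,0],[0,0,0]],[0,[0,0,-0.004],[0,0,0]],[0,[0,0,-0.008],[0,0,0]],[0,[0,0,0],[0,0,0]]]'
python3 - <<'E'
from h import *
for n in ['top','scene']: pinfit(snap(n))
E
```

```text
time: 5.6
tool_pos: [0.6237, -0.1117, 0.0945]
ee_rot: [3.141, -0.002, -0.047]
wrist_force: [-0.4, -0.4, 0.9]
width: 0.0938
finger_force: 0.0
pin x at y0 [6.354e-01 5.060e-02 2.000e-04] rms 0.0015 n 617 zp [0.0564 0.0851] strip x,y 0.0708 0.013 ang 0.042
pin x at y0 [ 6.351e-01  4.930e-02 -5.000e-04] rms 0.0018 n 1899 zp [0.0566 0.0854] strip x,y 0.0705 0.013 ang 0.043
```

```bash
python3 -m crank '[[0,[0.008,0,0],[0,0,0]],[0,[0.012,0,0],[0,0,0]],[0,[0.004,0,0],[0,0,0]],[0,[0,0,0.006],[0,0,0]],[0,[0,0,0.004],[0,0,0]],[0,[0,0,0.001],[0,0,0]],[0,[0,0,0.001],[0,0,0]],[0,[0,0,0],[0,0,0]]]'
python3 -m crank '[[0,[-0.003,0,0],[0,0,0]],[0,[-0.006,0,0],[0,0,0]],[0,[-0.008,0,0],[0,0,0]],[0,[-0.008,0,0],[0,0,0]],[0,[-0.008,0,0],[0,0,0]],[0,[-0.006,0,0],[0,0,0]],[0,[-0.006,0,0],[0,0,0]],[0,[-0.002,0,0],[0,0,0]]]'
python3 -m crank '[[0,[0,0,0],[0,0,0]],[0,[0,0,0],[0,0,0]],[0,[0,0,-0.004],[0,0,0]],[0,[0,0,-0.008],[0,0,0]],[0,[0,0,0],[0,0,0]]]'
python3 - <<'E'
from h import *
for n in ['top','scene']: pinfit(snap(n))
E
```

```text
time: 6.5
tool_pos: [0.6482, -0.1127, 0.0836]
ee_rot: [3.141, -0.004, -0.047]
wrist_force: [-0.4, -0.5, 6.1]
width: 0.0939
finger_force: 2.9
time: 7.3
tool_pos: [0.6007, -0.1104, 0.0838]
ee_rot: [3.141, -0.004, -0.047]
wrist_force: [-0.2, 1.3, 5.9]
width: 0.0938
finger_force: 3.3
time: 7.8
tool_pos: [0.6005, -0.1107, 0.0945]
ee_rot: [3.141, -0.001, -0.047]
wrist_force: [0.1, -0.4, 0.0]
width: 0.0939
finger_force: 0.0
pin x at y0 [6.117e-01 4.880e-02 3.000e-04] rms 0.0015 n 524 zp [0.0572 0.0854] strip x,y 0.0472 0.0108 ang 0.044
pin x at y0 [ 6.115e-01  4.640e-02 -6.000e-04] rms 0.0018 n 1857 zp [0.0569 0.0855] strip x,y 0.047 0.0108 ang 0.046
```

Rolling works exactly 2:1, with 47 mm left; I repeat the same stroke.

```bash
python3 -m crank '[[0,[0.008,0,0],[0,0,0]],[0,[0.012,0,0],[0,0,0]],[0,[0.004,0,0],[0,0,0]],[0,[0,0,0.006],[0,0,0]],[0,[0,0,0.004],[0,0,0]],[0,[0,0,0.001],[0,0,0]],[0,[0,0,0.001],[0,0,0]],[0,[0,0,0],[0,0,0]]]'
python3 -m crank '[[0,[-0.003,0,0],[0,0,0]],[0,[-0.006,0,0],[0,0,0]],[0,[-0.008,0,0],[0,0,0]],[0,[-0.008,0,0],[0,0,0]],[0,[-0.008,0,0],[0,0,0]],[0,[-0.006,0,0],[0,0,0]],[0,[-0.006,0,0],[0,0,0]],[0,[-0.002,0,0],[0,0,0]]]'
python3 -m crank '[[0,[0,0,0],[0,0,0]],[0,[0,0,0],[0,0,0]],[0,[0,0,-0.004],[0,0,0]],[0,[0,0,-0.008],[0,0,0]],[0,[0,0,0],[0,0,0]]]'
python3 - <<'E'
from h import *
for n in ['top','scene']: pinfit(snap(n))
E
```

```text
time: 8.7
tool_pos: [0.6252, -0.1116, 0.0835]
ee_rot: [3.141, -0.004, -0.047]
wrist_force: [0.5, 0.2, 5.7]
width: 0.0939
finger_force: 2.9
time: 9.5
tool_pos: [0.5778, -0.1093, 0.0839]
ee_rot: [3.141, -0.004, -0.047]
wrist_force: [-0.4, 1.1, 6.0]
width: 0.0942
finger_force: 3.4
time: 10.0
tool_pos: [0.5775, -0.1096, 0.0944]
ee_rot: [3.141, -0.001, -0.047]
wrist_force: [-0.1, 0.5, -0.8]
width: 0.094
finger_force: 0.0
pin x at y0 [5.88e-01 4.89e-02 2.00e-04] rms 0.0014 n 455 zp [0.0564 0.0858] strip x,y 0.0237 0.0086 ang 0.044
pin x at y0 [ 0.588   0.0466 -0.0007] rms 0.0019 n 1814 zp [0.0565 0.0853] strip x,y 0.0236 0.0086 ang 0.046
```

```bash
python3 -m crank '[[0,[0.008,0,0],[0,0,0]],[0,[0.012,0,0],[0,0,0]],[0,[0.004,0,0],[0,0,0]],[0,[0,0,0.006],[0,0,0]],[0,[0,0,0.004],[0,0,0]],[0,[0,0,0.001],[0,0,0]],[0,[0,0,0.001],[0,0,0]],[0,[0,0,0],[0,0,0]]]'
python3 -m crank '[[0,[-0.003,0,0],[0,0,0]],[0,[-0.006,0,0],[0,0,0]],[0,[-0.008,0,0],[0,0,0]],[0,[-0.008,0,0],[0,0,0]],[0,[-0.008,0,0],[0,0,0]],[0,[-0.006,0,0],[0,0,0]],[0,[-0.006,0,0],[0,0,0]],[0,[-0.002,0,0],[0,0,0]]]'
python3 -m crank '[[0,[0,0,0],[0,0,0]],[0,[0,0,0],[0,0,0]],[0,[0,0,0],[0,0,0]],[0,[0,0,-0.004],[0,0,0]],[0,[0,0,-0.02],[0,0,0]],[0,[0,0,-0.04],[0,0,0]],[0,[0,0,-0.04],[0,0,0]],[0,[0,0,0],[0,0,0]]]'
python3 - <<'E'
from h import *
for n in ['top','scene','scene']:
    s=snap(n); pinfit(s)
    cv2.imwrite(f'pics/{n}2.png',s['color'][...,::-1])
E
```

```text
time: 10.9
tool_pos: [0.6023, -0.1106, 0.0833]
ee_rot: [3.141, -0.004, -0.047]
wrist_force: [0.8, 0.2, 5.4]
width: 0.0939
finger_force: 2.9
time: 11.7
tool_pos: [0.555, -0.1082, 0.0839]
ee_rot: [3.141, -0.004, -0.047]
wrist_force: [-0.4, 0.4, 7.9]
width: 0.0936
finger_force: 3.6
time: 12.5
tool_pos: [0.5569, -0.1092, 0.1923]
ee_rot: [3.138, -0.012, -0.047]
wrist_force: [0.4, -0.3, 1.4]
width: 0.0937
finger_force: 0.0
pin x at y0 [ 0.5645  0.0493 -0.    ] rms 0.0016 n 781 zp [0.0573 0.0854] strip x,y 0.0002 0.0064 ang 0.043
pin x at y0 [ 0.5646  0.0504 -0.0007] rms 0.002 n 1767 zp [0.0564 0.0856] strip x,y 0.0003 0.0065 ang 0.042
pin x at y0 [ 0.5644  0.0507 -0.0007] rms 0.0019 n 1763 zp [0.0563 0.0853] strip x,y 0.0001 0.0064 ang 0.042
```

View pics/scene2.png

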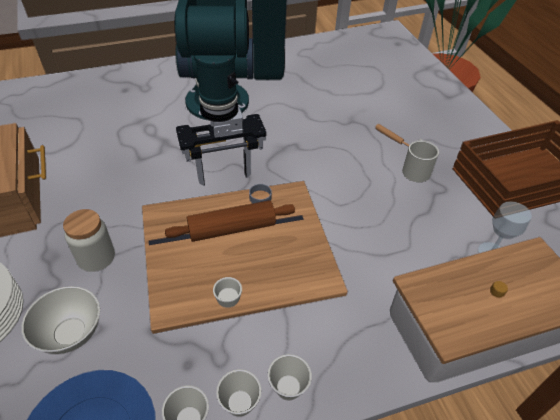

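The pin lies over the strip, from about (168,232) to (295,210). The cutter (260,195), dish (228,292), mug (420,160) and jar (90,240) have not moved, and the gripper is clear above the pin. I hand the job in.

```bash
python3 -c "
from bench import robot
print(robot.close_job())"
```

```text
the job is handed in; nothing more can be done
None
```

I rolled the pin 89 mm by its top onto the steel strip and handed the job in: it lies within about 1 mm of the strip's centre line and 0.043 rad of its direction, at rest, with the other items where they were; the bench returned no verdict.

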